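# Tip the coil units from the hand tray into the box

### The arm

A 6-joint arm with a two-finger parallel gripper is mounted at the origin on a cart in front of the work surface, level with it; the furniture and walls round the work are solid. World frame = base frame: x ahead of the robot, y to its left, z up, the work surface at z = 0. Lengths are in mm, angles in degrees, forces in N, time in s.
With the tool pointing down it reaches from about 250 to 800 mm from the base axis. Payload 8.5 kg.
Tool frame: the origin (TCP) lies midway between the tips of the shut fingers; the grasp point (between the pads) lies 19 mm behind it; z points along the fingers, y is the line along which they close (so a half turn about z gives the same grasp; the last joint's range is limited). The gripper opens to 85 mm and grips with 20 to 120 N. Pads are 22 mm wide; open, the fingers measure 114 mm over their backs; the gripper's body (76 mm by 85 mm) begins 54 mm behind the grasp point. The pads swing forward as they close: fully open they stand 13 mm farther back than shut.
Start: joints at [-71.849, 13.648, -0.773, 75.585, 0, 90], TCP at [163.536, -498.833, 231.276] pointing down, gripper open.
Joint ranges: [-152.45, 152.45], [-59.26, 108.67], [-65.41, 83.53], [-104.44, 129.93], [-82.83, 76.93], [-180, 180]. Speed limits (degrees/s): [127.2, 127.2, 159.86, 180, 180, 180].

### API

Orientations are given as a 3x3 rotation matrix whose columns are the frame's x, y, z axes.
In Python, from cell import r gives the robot as it stands. The module is installed in compiled form; this text tells all that it offers. Calls block until the motion is done:
- r.move_pose(position, orientation): joint-space move of the TCP to a pose.
- r.movel(position, rot=None, v=150, force_limit=None): straight line of the TCP; rot=None keeps the orientation; v is the mean speed in mm/s. With force_limit (N) it stops when the force on the tool has changed by that much, and returns True; else False.
- r.move_j(angles): joint-space move.
- r.gripper_open() and r.close_gripper(): open the fingers fully, or close them until they stop; the grip force is fixed at half the most.
- r.pause(seconds).
- r.ik(position, orientation): joint angles nearest the present ones, or None.
- r.get_obs(): the state.
- r.camera(name): name is "scene" or "top" or "wrist"; returns a dict with "frame" (420x560x3 uint8, red, green, blue), "mtx" (3x3 intrinsics, pixels), "dist" ([k1, k2, p1, p2, k3] as OpenCV has them; the pictures are not rectified), "T" (4x4, takes a point from camera to world coordinates). Camera axes: x right, y down, z forward; pixel columns grow to the right and rows downward; lengths in mm; the calibration is good to about 2 mm. A picture is of the moment at which its call begins. There is no depth.
A pose or a line that the arm cannot do raises r.PlanningError and nothing moves.
- r.close_job(): hands the job in; it is judged then, once.
Trained networks look in a picture, given as the dict that the camera call returned (one of the last four; its "shot" number tells which), for a name from the list of things; names that differ only in an ending like _2 or _b are one class to them, and where a whole thing is asked for, a point or a joint stands for the part that bears it (a point fixed in the world has none). Each returns a list of dicts, best first, with "conf" (0 to 1); they miss things now and then, are a little off and sometimes report something else, mostly with a low value. They report only what shows in the picture. A call takes as long as a camera call.
- r.look_for(picture, thing): "box" ([left, top, width, height] in pixels, round what is visible of it).
The state is a dict: "clock": time; "q": joint angles; "dq": joint speeds; "joint_torque": joint torques, N m; "tool_pos": TCP position; "ee_rot": TCP orientation; "contact_force": force on the tool from outside, world axes, zero at the start; "torque": the same for the moment, N m; "gripper_width": finger opening in mm; "grip_force": force on a finger pad.
Only numpy, scipy, OpenCV 4.12 (cv2) and the standard library are available. Lean on these libraries where they do the work, as an engineer would, in place of code of your own. Each camera call takes 0.05 s, during which the arm holds its last target. There are 200 camera calls.

### The job

Take the lid off the small grey box and lay it flat, handle up, on the black rubber mat. Then carry the hand tray by its overhead grip to the box and tip it so that all three coil units slide out into the box, without touching the units with the gripper or letting any fall on the bench. Finally set the empty tray down level on the bare bench, touching nothing else, and leave everything else as it stands.

Things in the scene. Friction and masses are not known exactly. Their poses are not given: they have to be found in the camera images.
- box: grey plastic open box, 116 (x) x 92 (y) x 60 high, walls and floor 4 thick, loose, 0.9 kg; origin at the centre of its underside, z up. It starts closed by the lid. Its place changes with the mat's and the terminal bin's.
- box_mouth (a point): centre of the box's mouth, level with the rim, 60 above its underside
- lid: lid of the box: plate 120 (x) x 96 (y) x 4 over a plug 100 x 76 x 6 that drops into the mouth with 4 mm play all round; origin at the centre of the plug's underside, z up (55 above the box's underside when closed). On top a steel bridge handle along x: bar 56 long, 14 wide (y), z = 30 to 42, on two posts; plate top at z = 9; grasp centred at z = 32 keeps the fingertips off the plate
- tray: aluminium hand tray with the coil units: floor 106 (x) x 70 (y) x 3, walls 24 high at the back (-x) and sides, open front (+x); polished: units slide at about 20 degrees. Origin at the centre of its underside, z up. Overhead grip: black bar along x, 14 wide and high, centre 65 above the underside, from x = -64 to +20, on a post at the back; gripped at x = 0 it hangs balanced; 0.16 kg
- tray_lip (a point): middle of the tray's open front edge, 54 in front of the tray's origin, on its floor
- unit_0: potted coil unit, a chunky block 22 x 26 x 22 (16 high body with a stub on top), lies loose in the tray; origin at the centre of its underside
- unit_1: potted coil unit, a chunky block 22 x 26 x 22 (16 high body with a stub on top), lies loose in the tray; origin at the centre of its underside
- unit_2: potted coil unit, a chunky block 22 x 26 x 22 (16 high body with a stub on top), lies loose in the tray; origin at the centre of its underside
- mat: black rubber mat 132 (x) x 108 (y) x 3 thick, stuck to the bench; origin at the centre of its underside
- terminal_bin: blue parts bin of crimp terminals, 130 (x) x 95 (y) x 48 high, loose: not the box; leave alone. Origin at the centre of its underside
- tape_roll: roll of tape lying flat, 96 across, 25 high; leave alone
- adapter: test adapter block, 39 x 50 x 20 high; leave alone
- bottle: upright white bottle, 55 across, 168 high; leave alone
- wood_stamp: wooden hand stamp standing upright, 21 across, 63 high; leave alone
- eye_loupe: black eye loupe, 38 across, 35 high; leave alone
- driver: screwdriver lying down, 196 long (y), 32 wide, 28 high; leave alone
- clamp_jig: white toggle-clamp jig fixed to the bench, plate 170 (x, from -95 to 75) x 130 (y), its lever up to 122 high; an obstacle. Origin on its underside

How it is judged:
By the outcome, as a careful person would: the job done as asked, in the order asked, and still so for the second after the job is handed in, with the robot touching nothing.
It also fails if it takes over 67 s, if anything falls off the work surface, if the arm or the gripper's body presses on something with over 40 N, if the wrist force passes 120 N, or if a joint passes its speed limit or range.

## Working session

There is one attempt and no reset: what is moved stays moved. The work goes in short steps, each a Python script; the robot and the scene stay as the last script left them, time stands still between calls to the robot, and variables do not carry over. Pictures are saved under pics/ and viewed, at most 12 in all, crops included, and the job is handed in when it is done.

```bash
mkdir -p pics; cat > h.py <<'E'
import numpy as np, cv2
from cell import r
def save(c,n): cv2.imwrite(f'pics/{n}.png',c['frame'][:,:,::-1])
def ray(c,px):
    u=cv2.undistortPoints(np.array([[px]],float),c['mtx'],c['dist'])[0,0]
    T=c['T'];return T[:3,3],T[:3,:3]@np.array([u[0],u[1],1.])
def at(c,px,z):
    o,d=ray(c,px);return o+d*(z-o[2])/d[2]
def proj(c,P):
    T=np.linalg.inv(c['T']);P=np.atleast_2d(np.array(P,float))
    return cv2.projectPoints(P,cv2.Rodrigues(T[:3,:3])[0],T[:3,3],c['mtx'],c['dist'])[0][:,0]
E
python3 - <<'E'
from h import *
for n in ('top','scene'):
    c=r.camera(n);save(c,n+'0');np.save(n+'_c.npy',c,allow_pickle=True)
    print(n,c['T'][:3].round(2).tolist(),c['mtx'].round(0).tolist())
    for t in ['box','lid','tray','mat','terminal_bin','clamp_jig','unit_0','bottle','tape_roll','adapter','wood_stamp','eye_loupe','driver']:
        for d in r.look_for(c,t)[:3]:
            b=d['box'];p=at(c,[b[0]+b[2]/2,b[1]+b[3]/2],0)
            print(t,round(d['conf'],2),np.round(b).tolist(),p[:2].round())
print(r.get_obs()['clock'],r.get_obs()['ee_rot'])
E
```

```text
top [[0.01, -0.99, 0.12, 446.51], [-1.0, -0.0, 0.03, 191.41], [-0.03, -0.12, -0.99, 916.52]] [[388.0, 0.0, 282.0], [0.0, 388.0, 211.0], [0.0, 0.0, 1.0]]
box 0.64 [199.0, 138.0, 29.0, 36.0] [690. 382.]
tray 0.76 [377.0, 218.0, 44.0, 50.0] [481. -59.]
mat 0.8 [248.0, 162.0, 52.0, 60.0] [601. 233.]
clamp_jig 0.22 [182.0, 204.0, 44.0, 59.0] [502. 399.]
unit_0 0.73 [342.0, 290.0, 14.0, 9.0] [362.  58.]
unit_0 0.5 [391.0, 236.0, 9.0, 11.0] [484. -50.]
tape_roll 0.56 [159.0, 155.0, 36.0, 47.0] [634. 468.]
adapter 0.53 [343.0, 291.0, 10.0, 8.0] [361.  62.]
eye_loupe 0.72 [301.0, 276.0, 17.0, 21.0] [380. 151.]
eye_loupe 0.3 [344.0, 291.0, 11.0, 6.0] [364.  59.]
driver 0.68 [279.0, 131.0, 71.0, 17.0] [731. 135.]
scene [[-0.71, -0.46, 0.54, 48.44], [-0.7, 0.44, -0.56, 680.59], [0.02, -0.77, -0.64, 662.85]] [[466.0, 0.0, 278.0], [0.0, 466.0, 193.0], [0.0, 0.0, 1.0]]
box 0.9 [247.0, 232.0, 79.0, 60.0] [448. 239.]
lid 0.77 [244.0, 212.0, 82.0, 58.0] [490. 198.]
lid 0.36 [103.0, 242.0, 55.0, 46.0] [648. 455.]
tray 0.59 [338.0, 155.0, 54.0, 53.0] [494. -72.]
terminal_bin 0.96 [161.0, 240.0, 85.0, 83.0] [522. 380.]
clamp_jig 0.63 [248.0, 233.0, 78.0, 57.0] [450. 238.]
clamp_jig 0.57 [196.0, 170.0, 41.0, 21.0] [734. 172.]
unit_0 0.67 [141.0, 170.0, 34.0, 73.0] [752. 323.]
unit_0 0.65 [353.0, 170.0, 11.0, 8.0] [522. -83.]
unit_0 0.62 [363.0, 183.0, 10.0, 11.0] [473. -54.]
bottle 0.66 [141.0, 165.0, 33.0, 78.0] [760. 318.]
bottle 0.53 [163.0, 238.0, 87.0, 85.0] [520. 375.]
tape_roll 0.85 [104.0, 243.0, 55.0, 46.0] [646. 455.]
adapter 0.52 [195.0, 233.0, 24.0, 18.0] [597. 313.]
wood_stamp 0.81 [374.0, 215.0, 13.0, 28.0] [376.  35.]
eye_loupe 0.76 [334.0, 237.0, 19.0, 28.0] [391. 137.]
driver 0.71 [197.0, 170.0, 43.0, 21.0] [733. 169.]
1.4 [[ 9.50253593e-01  3.11477300e-01 -1.26829604e-05]
 [ 3.11477300e-01 -9.50253588e-01  1.05116258e-04]
 [ 2.06892996e-05 -1.03837556e-04 -9.99999994e-01]]
```

```bash
python3 - <<'E'
import cv2,numpy as np
a=cv2.imread('pics/top0.png');b=cv2.imread('pics/scene0.png')
cv2.imwrite('pics/top0z.png',cv2.resize(a[110:340,140:450],(800,594),interpolation=cv2.INTER_CUBIC))
cv2.imwrite('pics/scene0z.png',cv2.resize(b[110:350,90:420],(800,582),interpolation=cv2.INTER_CUBIC))
E
```

```text
(no output)
```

View pics/top0z.png

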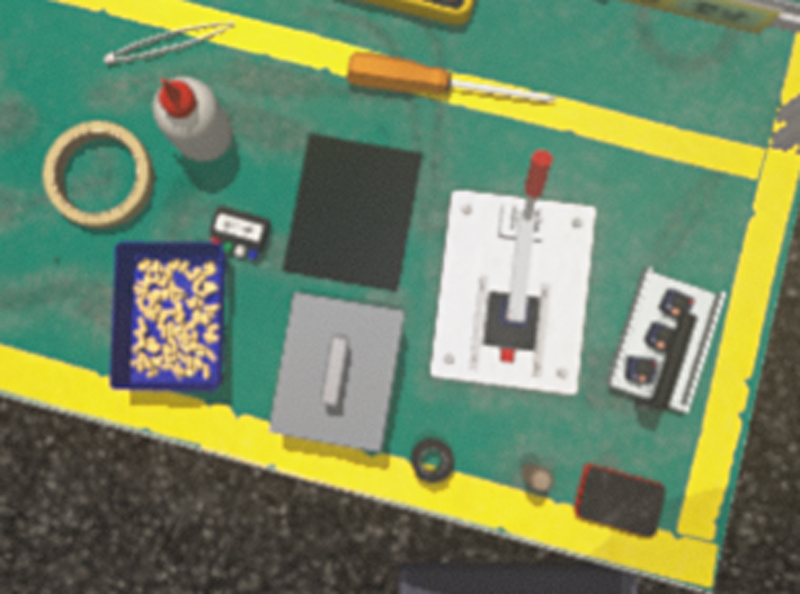

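View pics/scene0z.png

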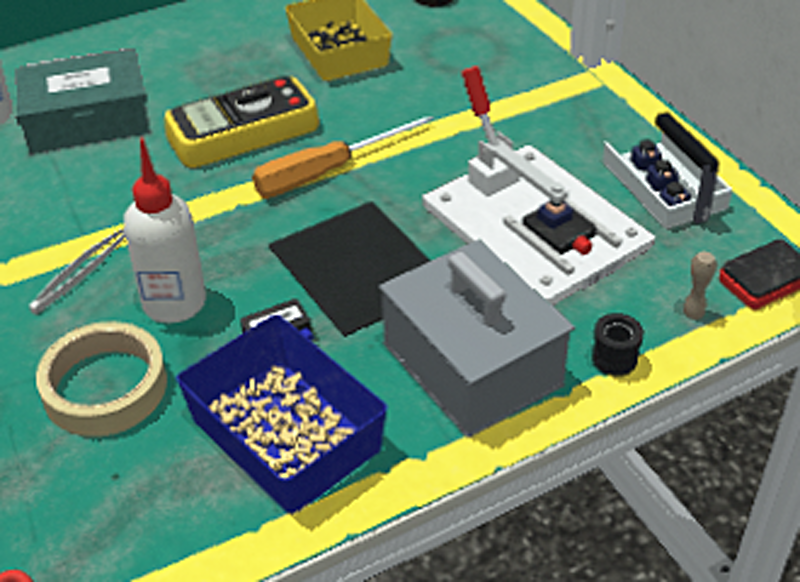

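```bash
python3 - <<'E'
from h import *
c=np.load('top_c.npy',allow_pickle=True).item()
Z=lambda p:(p[0]/800*310+140,p[1]/594*230+110)
def show(n,pts,z):
    P=np.array([at(c,Z(p),z)[:2] for p in pts]);print(n,P.round(0).tolist(),'c',P.mean(0).round(1))
    for i in range(len(P)):
        d=P[(i+1)%len(P)]-P[i];print('   ',np.hypot(*d).round(1),np.degrees(np.arctan2(d[1],d[0])).round(1))
show('lid',[(297,292),(404,309),(381,452),(270,432)],64)
show('mat',[(310,133),(421,153),(398,290),(284,270)],3)
show('bin',[(115,243),(223,245),(221,388),(110,386)],48)
show('tray24',[(650,268),(725,292),(690,412),(612,388)],24)
show('bar',[(690,315),(660,405)],72)
show('jig',[(453,191),(596,207),(578,393),(431,376)],8)
show('loupe',[(432,460)],35)
show('stamp',[(540,480)],63)
show('pad',[(585,465),(663,480),(655,535),(577,517)],15)
show('adapter',[(240,232)],20)
show('bottle',[(178,97)],168);show('bottleb',[(205,150)],30)
show('handle',[(340,337),(347,338),(338,405),(325,404)],97)
show('levertip',[(540,160)],110)
show('yellowR',[(800,30),(715,585)],0);
s=np.load('scene_c.npy',allow_pickle=True).item()
S=lambda p:(p[0]/800*330+90,p[1]/582*240+110)
for n,pts,z in [('lid',[(478,240),(573,327),(473,383),(381,290)],64),('barS',[(665,120),(713,165)],72),('levertip',[(470,72)],122),('adapter',[(275,315)],20),('trayfront',[(607,143)],24)]:
    print(n,[at(s,S(p),z)[:2].round() for p in pts])
E
```

```text
lid [[521.0, 272.0], [507.0, 181.0], [387.0, 200.0], [403.0, 293.0]] c [454.3 236.5]
    92.5 -98.8
    121.2 170.9
    94.7 80.3
    119.9 -10.1
mat [[675.0, 268.0], [656.0, 164.0], [528.0, 185.0], [546.0, 290.0]] c [601.4 227. ]
    105.2 -100.4
    129.3 170.6
    106.3 80.2
    130.5 -9.9
bin [[565.0, 434.0], [563.0, 339.0], [439.0, 338.0], [440.0, 434.0]] c [502.  386.5]
    95.2 -91.0
    124.3 -179.5
    96.1 89.2
    124.5 0.1
tray24 [[547.0, -38.0], [526.0, -103.0], [421.0, -69.0], [441.0, -2.0]] c [483.5 -52.7]
    68.1 -108.1
    110.3 162.0
    69.7 73.2
    111.8 -18.8
bar [[502.0, -57.0], [428.0, -30.0]] c [464.8 -43.8]
    79.2 160.0
    79.2 -20.0
jig [[619.0, 135.0], [604.0, 5.0], [436.0, 25.0], [450.0, 156.0]] c [527.5  80.3]
    130.8 -96.5
    169.3 173.3
    131.7 83.8
    170.0 -7.0
loupe [[378.0, 156.0]] c [378.5 156.2]
    0.0 0.0
stamp [[365.0, 68.0]] c [365.1  67.9]
    0.0 0.0
pad [[374.0, 21.0], [362.0, -46.0], [315.0, -37.0], [329.0, 29.0]] c [344.9  -8.1]
    68.3 -100.2
    47.5 169.8
    68.3 77.9
    45.2 -10.2
adapter [[579.0, 329.0]] c [579.1 328.8]
    0.0 0.0
bottle [[662.0, 356.0]] c [662. 356.]
    0.0 0.0
bottleb [[653.0, 361.0]] c [652.5 360.5]
    0.0 0.0
handle [[481.0, 233.0], [480.0, 228.0], [426.0, 235.0], [427.0, 245.0]] c [453.8 235.2]
    5.8 -97.9
    54.5 172.7
    10.6 86.0
    55.4 -12.2
levertip [[625.0, 71.0]] c [625.4  70.6]
    0.0 0.0
yellowR [[772.0, -188.0], [271.0, -92.0]] c [ 521.7 -139.5]
    510.3 169.2
    510.3 -10.8
lid [array([505., 181.]), array([389., 200.]), array([403., 292.]), array([516., 275.])]
barS [array([493., -52.]), array([424., -28.])]
levertip [array([618.,  75.])]
adapter [array([589., 325.])]
trayfront [array([546., -41.])]
```

```bash
cat >> h.py <<'E'
def Rz(d): c,s=np.cos(np.radians(d)),np.sin(np.radians(d)); return np.array([[c,-s,0],[s,c,0],[0,0,1.]])
def Ry(d): c,s=np.cos(np.radians(d)),np.sin(np.radians(d)); return np.array([[c,0,s],[0,1,0],[-s,0,c]])
DOWN=np.diag([1.,-1,-1])
def tool(yaw,tilt=0,flip=0): # held thing's yaw, nose-down tilt
    return Rz(yaw)@Ry(tilt)@Rz(180*flip)@DOWN
BOX=np.array([454.3,236.5]);BY=-9.7;MAT=np.array([601.5,227.]);MY=-9.9;TRAY=np.array([484.,-52.]);TY=-19.
# tray pose by lip point: TCP such that grasp pt = lip + R(-54,0,62)
def tcp_for_lip(lip,yaw,tilt,flip=0,off=(0,0)):
    A=Rz(yaw)@Ry(tilt)
    return np.array(lip)+A@np.array([-54+off[0],0,62-19+off[1]]),tool(yaw,tilt,flip)
def st():
    o=r.get_obs();return dict(t=round(o['clock'],1),p=np.round(o['tool_pos'],1),q=np.round(o['q']),w=round(o['gripper_width'],1),f=np.round(o['contact_force'],1),g=round(o['grip_force'],1))
E
python3 - <<'E'
from h import *
def t(n,p,R):
    q=r.ik(p,R);print(n,None if q is None else np.round(q))
for fl in (0,1):
    t('lid',[*BOX,68],tool(BY,0,fl));t('mat',[*MAT,16],tool(MY,0,fl));t('tray',[*TRAY,46],tool(TY,0,fl))
    for a in (80.3,-9.7,170.3,-99.7):
        A=Rz(a);m=38 if a in(80.3,-99.7) else 50
        lip=np.array([*BOX,72])-A@[m-14,0,0]
        for th in (0,25,50): t((fl,a,th),*tcp_for_lip(lip,a,th,fl))
r.move_pose([*BOX,150],tool(BY))
print(st())
c=r.camera('wrist');save(c,'w1');np.save('w1.npy',c)
H=[[x,y,97] for x in(-28,28) for y in (-7,7)]
P=(Rz(BY)@np.array(H).T).T+[*BOX,0];print(proj(c,P).round())
E
```

```text
lid [  28.   19.  -19.   52.    0. -143.]
mat [  21.   33.   -4.   54.    0. -149.]
tray [  -6.   18.  -24.   48.    0. -167.]
(0, 80.3, 0) [ 20.  12. -20.  57.   0. 120.]
(0, 80.3, 25) [ 34.  25.  -4.  79. -18. 136.]
(0, 80.3, 50) [ 42.  44.  15. 104. -28. 153.]
(0, -9.7, 0) [  35.   10.  -24.   56.    0. -136.]
(0, -9.7, 25) [  24.   26.   -2.   83.   13. -149.]
(0, -9.7, 50) [  17.   47.   20.  110.   20. -162.]
(0, 170.3, 0) [22. 23. -5. 62.  0. 32.]
(0, 170.3, 25) [ 32.   9. -28.  34. -16.  39.]
(0, 170.3, 50) [ 46.   5. -50.   1. -39.  43.]
(0, -99.7, 0) [ 34.  21.  -8.  61.   0. -46.]
(0, -99.7, 25) [ 20.  10. -25.  41.  21. -58.]
(0, -99.7, 50) [  4.  11. -39.  24.  48. -69.]
lid [ 28.  19. -19.  52.   0.  37.]
mat [21. 33. -4. 54.  0. 31.]
tray [ -6.  18. -24.  48.   0.  13.]
(1, 80.3, 0) [ 20.  12. -20.  57.   0. -60.]
(1, 80.3, 25) [ 34.  25.  -4.  79. -18. -44.]
(1, 80.3, 50) [ 42.  44.  15. 104. -28. -27.]
(1, -9.7, 0) [ 35.  10. -24.  56.   0.  44.]
(1, -9.7, 25) [24. 26. -2. 83. 13. 31.]
(1, -9.7, 50) [ 17.  47.  20. 110.  20.  18.]
(1, 170.3, 0) [  22.   23.   -5.   62.    0. -148.]
(1, 170.3, 25) [  32.    9.  -28.   34.  -16. -141.]
(1, 170.3, 50) [  46.    5.  -50.    1.  -39. -137.]
(1, -99.7, 0) [ 34.  21.  -8.  61.   0. 134.]
(1, -99.7, 25) [ 20.  10. -25.  41.  21. 122.]
(1, -99.7, 50) [  4.  11. -39.  24.  48. 111.]
{'t': 4.8, 'p': array([454.5, 236.2, 150. ]), 'q': array([  27.,   15.,  -12.,   64.,   -0., -143.]), 'w': 85.4, 'f': array([0.5, 0.1, 0.3]), 'g': 0.0}
[[292. 275.]
 [269. 275.]
 [293. 184.]
 [268. 184.]]
```

View pics/w1.png

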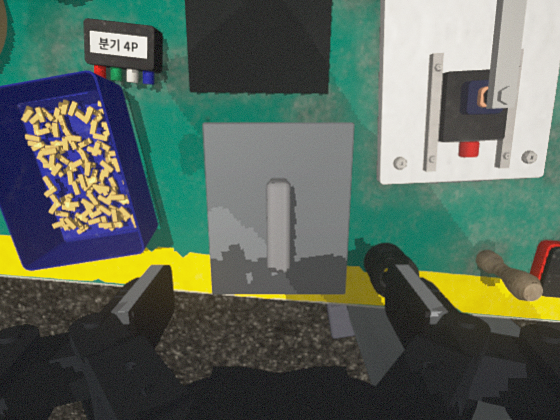

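```bash
python3 - <<'E'
from h import *
c=np.load('w1.npy',allow_pickle=True).item()
P=np.array([at(c,p,64)[:2] for p in [(204,123),(353,122),(346,295),(210,297)]]);print('lid',P.round(1).tolist(),P.mean(0))
Hh=np.array([at(c,p,97)[:2] for p in [(279,179),(279,269)]]);print(Hh.round(1).tolist(),Hh.mean(0))
m=np.array([at(c,p,3)[:2] for p in [(188,92),(328,95)]]);print('mat near edge',m.round(1).tolist(),'centre',m.mean(0)+Rz(MY)[:2,0]*66)
E
```

```text
lid [[521.8, 273.4], [506.6, 181.5], [387.9, 200.3], [402.9, 296.5]] [454.78073748 237.9000944 ]
[[484.8, 232.2], [431.0, 241.4]] [457.88950567 236.80617011]
mat near edge [[547.2, 293.1], [526.5, 186.3]] centre [601.8937319  228.35473868]
```

```bash
sed -i 's/454.3,236.5/455.,237./;s/601.5,227\./601.7,227.7/' h.py; python3 - <<'E'
from h import *
r.movel([*BOX,68],tool(BY),v=100,force_limit=12); print(st())
r.close_gripper(); print(st())
r.movel([*BOX,150],v=100); print(st())
r.movel([*MAT,100],tool(MY),v=150)
c=r.camera('scene');save(c,'s2')
print(r.movel([*MAT,24],v=100,force_limit=10),r.movel([*MAT,13],v=25,force_limit=6)); print(st())
c=r.camera('scene');save(c,'s3')
E
```

```text
{'t': 5.8, 'p': array([455.4, 237.2,  68.5]), 'q': array([  28.,   19.,  -19.,   52.,    0., -143.]), 'w': 85.2, 'f': array([ 0.4,  0. , -0.6]), 'g': 0.0}
{'t': 6.5, 'p': array([455.1, 237.1,  68.3]), 'q': array([  28.,   19.,  -19.,   52.,   -0., -143.]), 'w': 12.8, 'f': array([-1. , -0. ,  3.1]), 'g': 58.7}
{'t': 7.4, 'p': array([454.6, 236.8, 149.4]), 'q': array([  28.,   15.,  -11.,   64.,    0., -143.]), 'w': 12.8, 'f': array([-0.9,  1.2, -0.8]), 'g': 58.4}
False True
{'t': 9.9, 'p': array([602.1, 227.9,  16.3]), 'q': array([  21.,   33.,   -4.,   54.,    0., -149.]), 'w': 12.6, 'f': array([ 0.1, -1.3,  6.6]), 'g': 59.3}
```

View pics/s3.png

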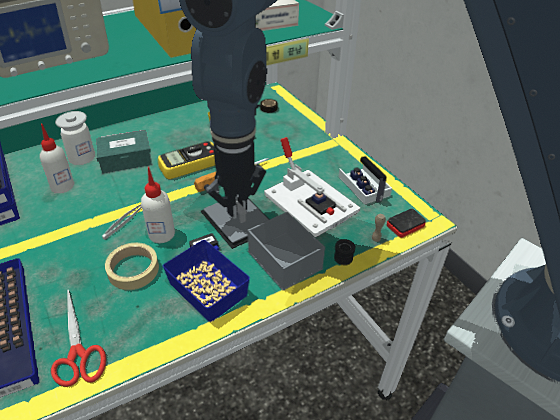

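```bash
python3 - <<'E'
from h import *
r.gripper_open(); r.movel([*MAT,200],v=200)
r.move_pose([*TRAY,160],tool(TY,0,1)); print(st())
c=r.camera('wrist');save(c,'w4');np.save('w4.npy',c)
A=Rz(TY)
for n,L in [('bar',[[-64,0,72],[20,0,72]]),('lip',[[54,-35,3],[54,35,3]])]:
    print(n,proj(c,(A@np.array(L).T).T+[*TRAY,0]).round().tolist())
t=r.camera('top');save(t,'top4');np.save('top4.npy',t)
a=cv2.resize(c['frame'][:,:,::-1],(560,420));b=cv2.resize(t['frame'][110:270,200:440,::-1],(240,160))
E
```

```text
{'t': 14.2, 'p': array([484.1, -51.9, 160. ]), 'q': array([ -6.,  12., -14.,  64.,   0.,  13.]), 'w': 85.6, 'f': array([-0.6,  0.9, -0. ]), 'g': 0.0}
bar [[277.0, 119.0], [278.0, 244.0]]
lip [[239.0, 252.0], [317.0, 252.0]]
```

View pics/w4.png

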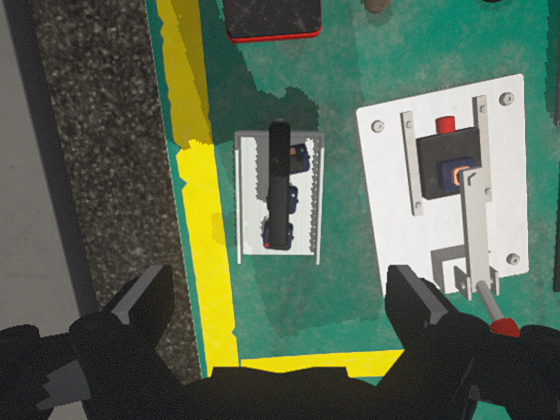

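```bash
python3 -c "
import cv2
a=cv2.imread('pics/top4.png');cv2.imwrite('pics/top4z.png',cv2.resize(a[110:340,140:450],(800,594),interpolation=cv2.INTER_CUBIC))"
```

```text
(no output)
```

View pics/top4z.png

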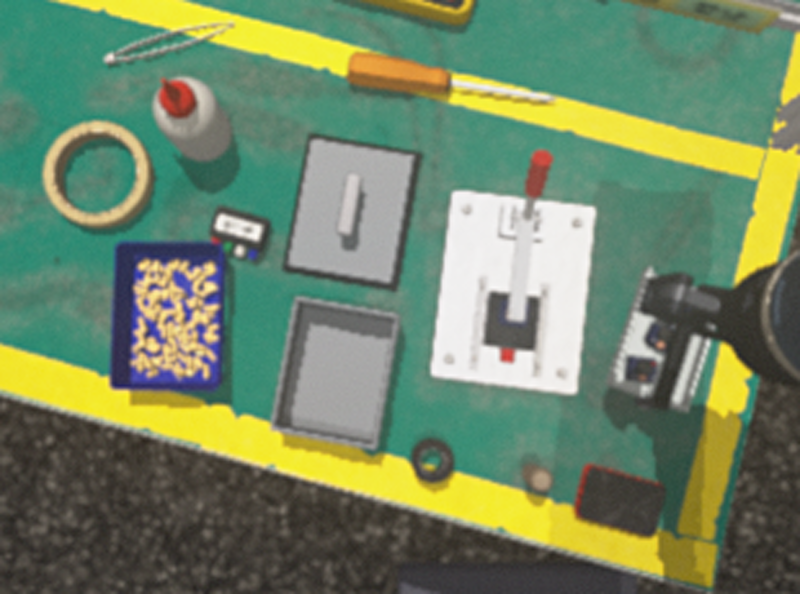

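```bash
sed -i 's/TRAY=np.array(\[484.,-52.\])/TRAY=np.array([486.,-51.])/' h.py; cat >> h.py <<'E'
PY=80.3
LIP=np.array([*BOX,0])-Rz(PY)@[24,0,0]
def pour(tilt,z): return tcp_for_lip([LIP[0],LIP[1],z],PY,tilt,1)
E
python3 - <<'E'
from h import *
print(r.movel([*TRAY,46],tool(TY,0,1),v=100,force_limit=12)); r.close_gripper(); print(st())
r.movel([*TRAY,70],tool(TY,0,1),v=40); print(st())
r.movel([*TRAY,220],tool(TY,-4,1),v=130)
c=r.camera('scene');save(c,'s5')
p,R=pour(-4,170); r.movel(p,R,v=90); print(st())
p,R=pour(2,110); r.movel(p,R,v=60); print(st())
c=r.camera('scene');save(c,'s6');a=c['frame'][130:330,200:440,::-1]
c=r.camera('top');save(c,'top6');b=c['frame'][160:320,180:372,::-1]
cv2.imwrite('pics/c6.png',np.hstack([cv2.resize(a,(400,400)),cv2.resize(b,(400,400))]))
E
```

```text
False
{'t': 16.2, 'p': array([486., -51.,  46.]), 'q': array([ -6.,  18., -24.,  48.,  -0.,  13.]), 'w': 12.9, 'f': array([-0.3, -0.2,  0.5]), 'g': 59.7}
{'t': 17.0, 'p': array([485.9, -51. ,  70. ]), 'q': array([ -6.,  17., -22.,  51.,   0.,  13.]), 'w': 12.7, 'f': array([-0.7,  0.1, -2. ]), 'g': 59.3}
{'t': 20.8, 'p': array([441.4, 157.1, 209.2]), 'q': array([ 17.,   7., -12.,  69.,   4., -63.]), 'w': 12.9, 'f': array([ 0.2, -0.6, -2.6]), 'g': 59.3}
{'t': 21.9, 'p': array([442.3, 161.7, 155.2]), 'q': array([ 21.,  11., -15.,  64.,  -2., -59.]), 'w': 13.2, 'f': array([ 1. , -0.4, -2.5]), 'g': 59.3}
```

View pics/c6.png

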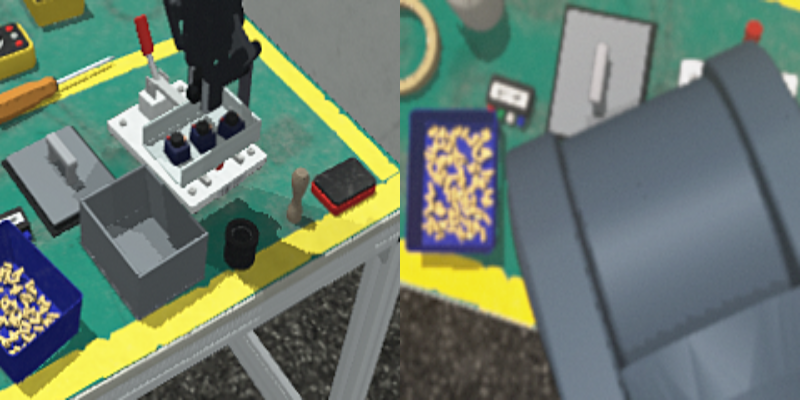

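```bash
python3 - <<'E'
from h import *
p,R=pour(11,70); r.movel(p,R,v=40); print(st())
c=r.camera('scene');f=c['frame'][:,:,::-1].copy()
A=Rz(PY)@Ry(11)
pts=[np.array([LIP[0],LIP[1],70])+A@np.array([0,s,0]) for s in(-35,35)]+[np.array([*BOX,60])+Rz(BY)@np.array([x,y,0]) for x in(-58,58) for y in(-46,46)]
big=cv2.resize(f[130:330,200:440],(720,600),interpolation=cv2.INTER_CUBIC)
for q in proj(c,pts): cv2.circle(big,tuple(int(v) for v in (q-[200,130])*3),4,(0,0,255),1)
cv2.imwrite('pics/c7.png',big)
E
```

```text
{'t': 23.0, 'p': array([443.4, 169.2, 122.7]), 'q': array([ 27.,  17., -13.,  66.,  -9., -53.]), 'w': 13.0, 'f': array([-0.2, -0.7, -2.4]), 'g': 59.3}
```

View pics/c7.png

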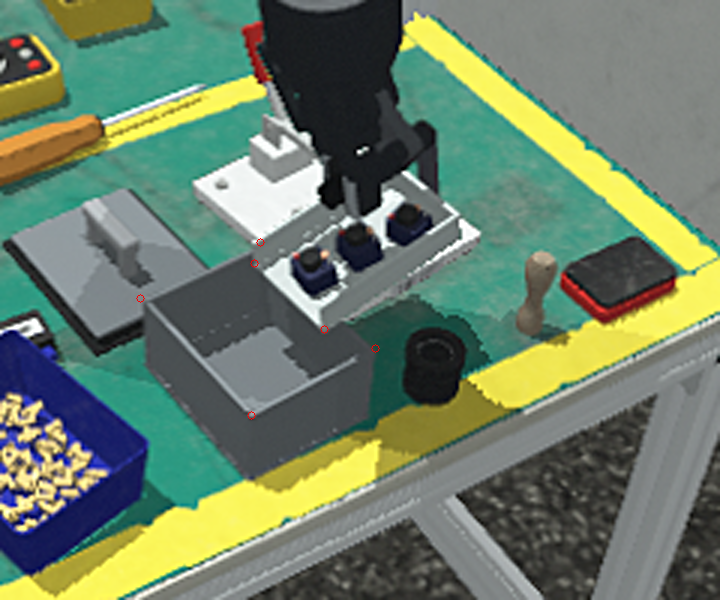

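```bash
python3 - <<'E'
from h import *
for th in (16,20,24,28,32,36,40):
    p,R=pour(th,69); r.movel(p,R,v=25 if th<30 else 35)
r.pause(0.5); print(st())
c=r.camera('scene');print([(round(d['conf'],2),np.round(d['box']).tolist()) for d in r.look_for(c,'unit_0')])
cv2.imwrite('pics/c8.png',cv2.resize(c['frame'][130:330,200:440,::-1],(720,600),interpolation=cv2.INTER_CUBIC))
E
```

```text
{'t': 25.8, 'p': array([448.7, 199.7, 136.8]), 'q': array([ 39.,  36.,   7.,  94., -25., -34.]), 'w': 13.1, 'f': array([ 0.1, -0.4, -2.5]), 'g': 59.5}
[(0.71, [282.0, 246.0, 15.0, 11.0]), (0.52, [279.0, 255.0, 15.0, 12.0]), (0.45, [247.0, 218.0, 79.0, 75.0]), (0.27, [334.0, 239.0, 19.0, 23.0])]
```

View pics/c8.png

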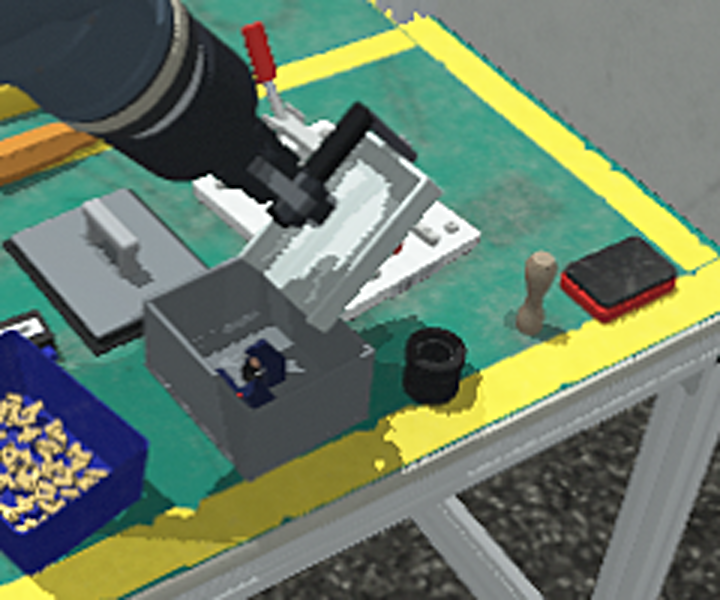

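```bash
python3 - <<'E'
from h import *
for th,z in ((20,85),(0,130),(0,175)):
    p,R=pour(th,z); r.movel(p,R,v=70)
r.movel([*TRAY,200],tool(TY,0,1),v=150); print(st())
c=r.camera('top');s=r.camera('scene')
print([(round(d['conf'],2),np.round(d['box']).tolist()) for d in r.look_for(c,'unit_0')])
print([(round(d['conf'],2),np.round(d['box']).tolist()) for d in r.look_for(s,'unit_0')])
a=c['frame'][210:300,235:325,::-1];b=s['frame'][100:300,220:420,::-1]
cv2.imwrite('pics/c9.png',np.hstack([cv2.resize(x,(400,400),interpolation=cv2.INTER_CUBIC) for x in (a,b)]))
E
```

```text
{'t': 29.7, 'p': array([485.9, -50.7, 200. ]), 'q': array([-6., 11., -9., 70.,  0., 13.]), 'w': 13.3, 'f': array([-1.4, -0.2, -2.1]), 'g': 59.4}
[(0.68, [249.0, 244.0, 18.0, 13.0]), (0.61, [159.0, 156.0, 38.0, 44.0]), (0.6, [259.0, 259.0, 8.0, 11.0]), (0.52, [221.0, 190.0, 23.0, 22.0]), (0.41, [268.0, 251.0, 11.0, 7.0]), (0.24, [392.0, 210.0, 42.0, 62.0])]
[(0.63, [279.0, 256.0, 11.0, 11.0]), (0.62, [283.0, 246.0, 15.0, 14.0])]
```

View pics/c9.png

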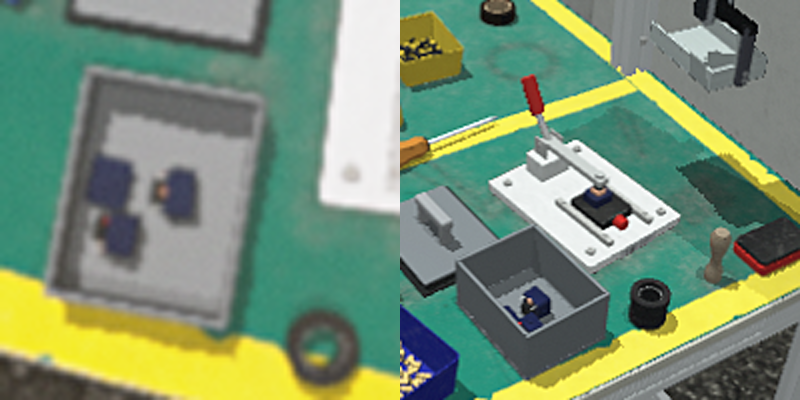

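All three units lie in the box (zoomed top view, at about (110,180), (180,195), (120,235)), and the tray is empty. I'll set it down next.

```bash
python3 - <<'E'
from h import *
r.movel([*TRAY,60],v=120,force_limit=10)
print(r.movel([*TRAY,43],v=20,force_limit=5),st())
r.gripper_open(); print(st()); r.movel([*TRAY,200],v=120); print(st())
c=r.camera('scene');w=r.camera('wrist')
cv2.imwrite('pics/c10.png',np.hstack([cv2.resize(c['frame'][130:290,260:420,::-1],(400,400),interpolation=cv2.INTER_CUBIC),cv2.resize(w['frame'][:300,130:430,::-1],(400,400))]))
E
```

```text
True {'t': 31.9, 'p': array([485.8, -51.3,  45.9]), 'q': array([ -6.,  18., -24.,  48.,  -0.,  13.]), 'w': 12.7, 'f': array([-1.6, -1.2,  5.3]), 'g': 60.4}
{'t': 32.6, 'p': array([485.3, -51.1,  45.5]), 'q': array([ -6.,  18., -24.,  48.,  -0.,  13.]), 'w': 85.3, 'f': array([ 0.3, -0.5, -0.8]), 'g': 0.0}
{'t': 34.0, 'p': array([485.6, -51. , 199.4]), 'q': array([-6., 11., -9., 70., -0., 13.]), 'w': 85.6, 'f': array([ 0.1, -1.1, -0.4]), 'g': 0.0}
```

View pics/c10.png

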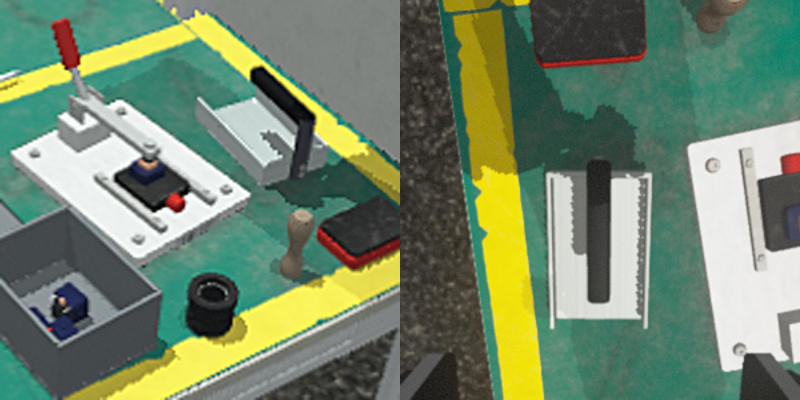

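The empty tray stands level on the bare bench, touching nothing else.

```bash
python3 -c "
from h import *
print(r.close_job())"
```

```text
the job is handed in; nothing more can be done
None
```

The job is done and handed in at about 34 s of the 67 s allowed: the lid lies flat, handle up, on the mat; all three coil units are in the box; and the empty tray stands level on the bare bench where it started.

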